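# Unload the dish stack and pile its spacer plates

## Task

Take the stack in the grey nest apart: lay the top spacer plate squarely on the middle of the wooden block, then set the dish on the middle of the round black pedestal. The bottom plate sits too close in its pocket to be gripped, so press down on one of its ends to tip it up - only one end gives way, and you have to feel which - then take it by the raised end and lay it flat and squarely on top of the first plate. Keep the dish level and leave the dropper bottle, tip box and timer where they are.

Things in the scene. Friction and masses are not known exactly. Their poses are not given: they have to be found in the camera images.
- nest: Grey plastic unloading nest, fixed: an open pocket 128 x 66 mm, long along its x, in a block 160 x 92 mm with its rim 41 mm high. Origin: centre of its underside, on the table; z up. The bottom plate lies in the pocket, its top level with the rim, 2 mm of gap all round. Under one end of the plate (nest +x or -x) a hidden solid block keeps it from sinking; which end varies and can only be felt.
- nest_axis (a point): Hinge axis, along the nest's y, of the 60 mm long bed that carries the bottom plate; 30 mm above the table under the middle of the pocket. The hinge is stiff and stays where left. 2 to 3 N on the free end of the plate sinks that end until a stop at 0.36 rad (16 mm lower at 45 mm from the middle); the other end rises as much.
- plate_top_center (a point): A 124 x 62 x 8 mm bare aluminium spacer plate with two 10 mm holes near its middle, 0.10 to 0.21 kg; it lies on top of the dish at the start, its underside 12 mm above the rim of the nest. The point is the centre of the plate, half-way up its thickness; x along its length (124), y across its width (62), z up through its thickness.
- dish_center (a point): Flat round petri dish with its lid on (one piece), 58 mm across at the body and up to 62 mm at the lid, 12 mm high, 0.04 kg, lying on the bottom plate under the top plate. The point is its centre, half-way up; z up.
- plate_bottom_center (a point): A 124 x 62 x 8 mm bare aluminium spacer plate with two 10 mm holes near its middle, 0.10 to 0.21 kg; it lies down in the pocket of the nest, under the dish, at the start. The point is the centre of the plate, half-way up its thickness; x along its length (124), y across its width (62), z up through its thickness.
- pile_block: Low wooden block, fixed, 130 mm long (its x), 46 mm wide (its y), 14 mm high, where the spacer plates are piled; the plates are wider than it is. Origin: centre of its underside, on the table.
- dish_rest: Low round black pedestal, fixed, 46 mm across at the top (52 mm at the foot), 14 mm high, for the dish, which is wider than it is. Origin: centre of its underside, on the table.
- dropper: Bystander: small white dropper bottle, 29 mm across, 71 mm high, standing behind the nest. Origin at its underside.
- tip_box: Bystander: pipette tip box, 72 x 122 mm, 64 mm high. Origin at its underside.
- timer: Bystander: flat square bench timer, 62 x 62 x 15 mm. Origin at its underside.
Things that resemble listed ones, but are neither listed nor needed, are in the scene too. Leave any turquoise look-alike of the part that bears plate_bottom_center alone. Several things look just like the dish_rest: the one meant starts farthest from the robot's base.

How it is judged:
By the outcome, as a careful person would: the job done as asked, in the order asked, and still so for the second after the job is handed in, with the robot touching nothing.
It also fails if it takes over 69 s, if anything falls off the work surface, if the arm or the gripper's body presses on something with over 40 N, if the wrist force passes 120 N, or if a joint passes its speed limit or range.

## Robot

A 6-joint arm with a two-finger parallel gripper is mounted at the origin on a cart in front of the work surface, level with it; the furniture and walls round the work are solid. World frame = base frame: x ahead of the robot, y to its left, z up, the work surface at z = 0. Lengths are in m, angles in rad, forces in N, time in s.
With the tool pointing down it reaches from about 0.375 to 0.9 m from the base axis. Payload 3.1 kg.
Tool frame: the origin (TCP) lies on the centre line of the jaws, within the pads' length; the fingertips stand 22 mm ahead of it and the grasp point (between the pads) lies 3 mm ahead of it; z points along the fingers, x is the direction in which the jaws open and shut, and the axes are right-handed (so a half turn about z gives the same grasp; the last joint's range is limited). The gripper opens to 87 mm and grips with 3 to 60 N. Pads are 19 mm wide; open, the fingers measure 117 mm over their backs; the gripper's body (75 mm by 190 mm) begins 51 mm behind the grasp point.
Start: joints at [-1.448, 0.527, 1.433, -0, 1.181, -0.178], TCP at [0.185, -0.597, 0.245] pointing down, gripper open.
Joint ranges: [-3.08, 3.08], [-0.75, 2.2], [0.22, 2.44], [-1.43, 4.57], [0, 2.65], [-2.85, 2.85]. Speed limits (rad/s): [2.79, 2.79, 3.14, 3.14, 3.14, 3.14].

## Interface

Orientations are given as a unit quaternion [x, y, z, w].
In Python, from rig import robot, camera, order gives the robot as it stands.
- The arm moves only by the shell command python3 -m pendant 'ROWS' [OPENING] [FORCE]. ROWS is JSON, a list of rows, each a list of 2 entries, a list of its own where there are three numbers: the shift along the tool's x, y, z in mm, then the turn about the tool's z in degrees. A call has 1 to 8 rows; each row shifts and turns the commanded pose from where the row before left it, along the tool's axes as they then stand; what a row does not reach is not made up. A row lasts 1/8 s, in which the tool goes at most 62.5 mm and 10.7 degrees, less where a joint would pass 70% of its speed; a pose out of reach is approached as far as the arm can. A call with a gripper value outside its range is refused whole. OPENING is the finger opening in mm, from 0 to 87, set as the call begins (- or left out, the last holds). The fingers move at their own pace and stop on an object; FORCE is the grip in N (left out, the last holds). Time passes only in rows, so rows that do not move let the fingers close. It gives the time, the measured TCP pose, the force and the opening at its end, in the units of the state.
- robot.get_obs(): the state, without advancing time (a new reading comes with each control period).
- camera(name): name is "scene" or "top" or "wrist"; returns a dict with "pixels" (384x512x3 uint8, blue, green, red), "mtx" (3x3 intrinsics, pixels), "R" (3x3) and "t" (3): a world point X has camera coordinates R X + t. Camera axes: x right, y down, z forward; pixel columns grow to the right and rows downward; lengths in m; the calibration is good to about 2 mm. A picture is of the moment at which its call begins. There is no depth.
- order.hand_in(): hands the job in, once; it reports no verdict.
The state is a dict: "time": time; "q": joint angles; "joint_velocities": joint speeds; "joint_torque": joint torques, N m; "position": TCP position; "tool_rot": TCP orientation; "ft_force": force on the tool from outside, world axes, zero at the start; "moment": the same for the moment, N m; "grip_width": finger opening in m.
Only numpy, scipy, OpenCV 4.12 (cv2) and the standard library are available. Lean on these libraries where they do the work, as an engineer would, in place of code of your own. Each camera call takes 0.05 s, during which the arm holds its last target. There are 200 camera calls.

## Working session

There is one attempt and no reset: what is moved stays moved. The work goes in short steps, Python scripts to look and compute and a shell command to move; the robot and the scene stay as the last step left them, time stands still between calls to the robot, and variables do not carry over. Pictures are saved under pics/ and viewed, about 8 in all and at most 12, crops included, and the job is handed in when it is done.

```bash
mkdir -p pics; ls
cat > h.py <<'E'
import numpy as np, cv2
from rig import robot, camera, order
from scipy.spatial.transform import Rotation as Rn
def snap(name,fn=None):
    c=camera(name)
    if fn: cv2.imwrite('pics/'+fn,c['pixels'])
    np.savez('last_%s.npz'%name,**c)
    return c
def load(name): return dict(np.load('last_%s.npz'%name))
def px(c,u,v,z):
    K=np.array(c['mtx']);R=np.array(c['R']);t=np.array(c['t'])
    d=R.T@np.linalg.solve(K,[u,v,1.]);o=-R.T@t
    return o+d*(z-o[2])/d[2]
def proj(c,X):
    p=np.array(c['mtx'])@(np.array(c['R'])@np.array(X)+np.array(c['t']));return p[:2]/p[2]
E
python3 - <<'E'
from h import *
a=snap('scene');b=snap('top')
for c in(a,b): print(-np.array(c['R']).T@c['t'])
im=np.vstack([cv2.resize(a['pixels'],(400,300)),cv2.resize(b['pixels'],(400,300))])
cv2.imwrite('pics/top0.png',cv2.resize(b['pixels'],(800,600)))
cv2.imwrite('pics/scene0.png',a['pixels'])
o=robot.get_obs();print(o)
E
```

```text
pics
[0.01302192 0.80862079 0.8438644 ]
[0.45925167 0.00111403 1.04242119]
{'time': 0.1, 'q': array([-1.44852541e+00,  5.28381144e-01,  1.43376399e+00, -1.59141894e-05,
        1.18141475e+00, -1.78509471e-01]), 'joint_velocities': array([ 0.00111275, -0.00174682, -0.00283993,  0.00035592,  0.00084831,
       -0.00037345]), 'joint_torque': array([-6.11711539e-05, -4.40984130e+01, -1.77150875e+01,  6.35481323e-02,
        5.33985137e-02, -4.27766690e-05]), 'position': array([ 0.18510802, -0.59631314,  0.24366781]), 'tool_rot': array([ 8.05068374e-01, -5.93181207e-01, -6.81036777e-04, -7.09744266e-04]), 'ft_force': array([-0.6890537 , -0.16505093,  0.10484746]), 'moment': array([0.05450711, 0.01969793, 0.01773636]), 'grip_width': 0.08688084222490436}
```

View pics/top0.png

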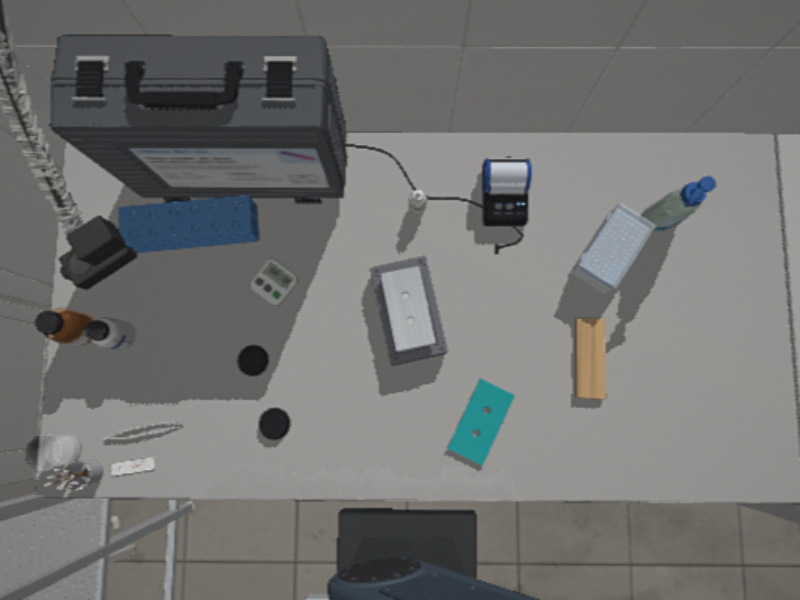

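View pics/scene0.png

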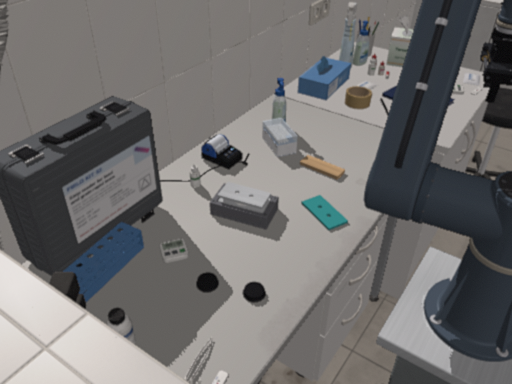

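The top view (800x600) shows the nest with the light plate at (410,310), the wooden block at (590,358), black pedestals at (253,360) and (274,423), and the turquoise decoy at (480,423). The scene view agrees. Next I'll measure them.

Run:
```python
from h import *
c=load('top');im=c['pixels'];hsv=cv2.cvtColor(im,cv2.COLOR_BGR2HSV);s=512/800
def big(m,box):
    x0,y0,x1,y1=[int(k*s) for k in box];M=np.zeros(m.shape,np.uint8);M[y0:y1,x0:x1]=m[y0:y1,x0:x1]*255
    cs,_=cv2.findContours(M,cv2.RETR_EXTERNAL,cv2.CHAIN_APPROX_NONE);return max(cs,key=cv2.contourArea)
def rep(n,ct,z):
    P=np.array([px(c,*p,z)[:2] for p in ct[:,0,:].astype(float)])*1000
    (x,y),(w,h),a=cv2.minAreaRect(P.astype(np.float32))
    if w<h: w,h,a=h,w,a+90
    print(n,round(x,1),round(y,1),'size',round(w,1),round(h,1),'long axis deg',round((a+90)%180-90,1),'r',round(np.hypot(x,y)))
H,S,V=cv2.split(hsv)
rep('block',big((H<25)&(S>80)&(V>100),(560,300,625,415)),.014)
v=im.max(2)
print('plate V',im[int(290*s),int(400*s)],'nest',im[int(265*s),int(380*s)],'table',im[int(400*s),int(400*s)],im[int(300*s),int(480*s)])
rep('plate',big((V>165),(370,255,450,366)),.061)
rep('nest',big((V<120)|(V>165),(360,245,455,370)),.041)
rep('ped1',big(V<45,(225,330,285,390)),.014)
rep('ped2',big(V<45,(245,395,305,450)),.014)
cv2.imwrite('pics/crop1.png',cv2.resize(im[150:250,220:400],None,fx=4,fy=4,interpolation=cv2.INTER_CUBIC))
o=robot.get_obs();print(Rn.from_quat(o['tool_rot']).as_matrix().round(3))
```

```text
block 525.0 -293.6 size 127.5 43.1 long axis deg -2.0 r 602
plate V [170 167 162] nest [132 135 135] table [148 151 152] [148 151 152]
plate 599.3 1.4 size 122.5 58.7 long axis deg 12.0 r 599
nest 586.5 10.7 size 181.4 116.7 long axis deg 12.9 r 587
ped1 519.8 250.8 size 46.0 45.4 long axis deg -89.8 r 577
ped2 417.9 214.3 size 45.1 44.1 long axis deg -89.7 r 470
[[ 0.296 -0.955 -0.   ]
 [-0.955 -0.296  0.002]
 [-0.002 -0.    -1.   ]]
```

View pics/crop1.png

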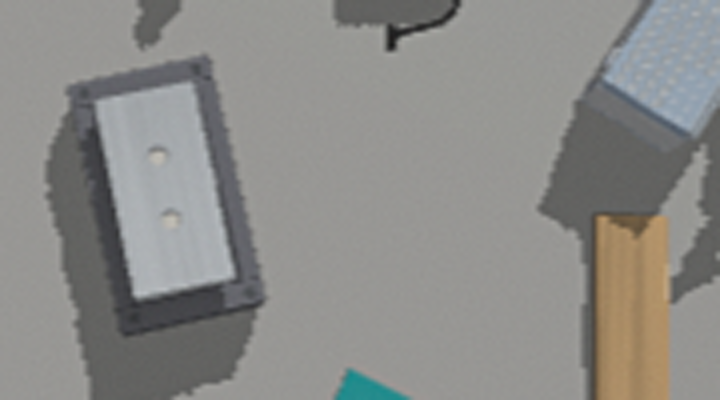

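```bash
cat >> h.py <<'E'
def go(x,y,z,yaw=None):
    "shift in mm in present tool axes (target mm), turn in deg to bring tool x to yaw (mod 180)"
    o=robot.get_obs();R=Rn.from_quat(o['tool_rot']).as_matrix()
    d=np.array([x,y,z])-o['position']*1000
    s=R.T@d;cy=np.degrees(np.arctan2(R[1,0],R[0,0]))
    print('t',round(o['time'],2),'pos',(o['position']*1000).round(1),'yaw',cy.round(2),'F',o['ft_force'].round(1),'w',round(o['grip_width']*1000,1))
    print('shift',s.round(1),'n>=',np.ceil(np.linalg.norm(s)/62.5))
    if yaw is not None: print('turn',round((cy-yaw+90)%180-90,2),'q6',robot.get_obs()['q'][5].round(2))
E
python3 -c "
from h import *
go(599.3,1.4,200,-78)"
```

```text
t 0.1 pos [ 185.1 -596.3  243.7] yaw -72.77 F [-0.7 -0.2  0.1] w 86.9
shift [-448.1 -572.7   44.7] n>= 12.0
turn 5.23 q6 -0.18
```

```bash
python3 -m pendant '[[[-16,-20,0],0],[[-34,-43,3],0],[[-34,-43,3],0],[[-34,-43,3],0],[[-34,-43,3],0],[[-34,-43,3],0],[[-34,-43,3],0],[[-34,-43,3],0]]' 87; python3 -m pendant '[[[-34,-43,4],0],[[-34,-43,5],0],[[-34,-43,5],0],[[-34,-43,5],0],[[-34,-43,5],0],[[-24,-34,3],0],[[-12,-16,0],0],[[0,0,0],5.2]]'; python3 -m pendant '[[[0,0,0],0],[[0,0,0],0]]'
python3 - <<'E'
from h import *
go(599.3,1.4,77,-78)
c=snap('wrist','w1.png')
E
```

```text
time: 1.1
position: [0.4172, -0.2576, 0.2233]
tool_rot: [0.805, -0.593, -0.0, -0.0]
ft_force: [0.6, -0.1, 0.4]
grip_width: 0.0869
time: 2.1
position: [0.6089, 0.017, 0.1962]
tool_rot: [0.777, -0.629, -0.0, 0.0]
ft_force: [0.0, -0.7, 0.3]
grip_width: 0.0873
time: 2.35
position: [0.6081, 0.0153, 0.1965]
tool_rot: [0.777, -0.629, -0.0, 0.0]
ft_force: [0.2, 0.4, 0.8]
grip_width: 0.0871
t 2.35 pos [608.1  15.3 196.5] yaw -77.96 F [0.2 0.4 0.8] w 87.1
shift [ 11.7  11.5 119.5] n>= 2.0
turn 0.04 q6 1.2
```

View pics/w1.png

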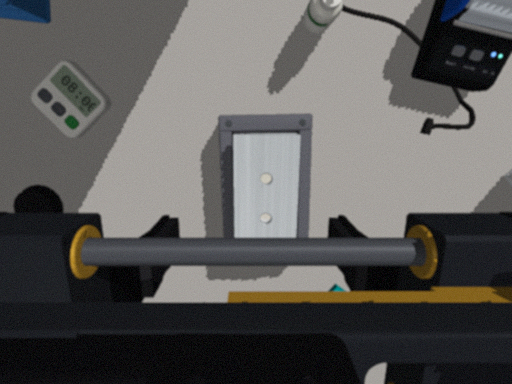

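The wrist view shows the plate at u 234–299, top edge at v 131, with holes at (266,178) and (265,217). I'll refine the pose from it.

Run:
```python
from h import *
c=load('wrist');im=c['pixels'];g=cv2.cvtColor(im,cv2.COLOR_BGR2GRAY).astype(int)
# plate edges row-wise: saturation-free brightness
for v in (145,160,195,205,225): 
    r=g[v];d=np.diff(r)
    l=[u for u in range(222,245) if d[u]>25];rr=[u for u in range(290,312) if d[u]<-25]
    L=max(range(222,245),key=lambda u:d[u])+.5;Rr=min(range(290,312),key=lambda u:d[u])+.5
    print(v,L,Rr,(px(c,L,v,.061)*1000).round(1)[:2],(px(c,Rr,v,.061)*1000).round(1)[:2])
for u in (245,266,290):
    d=np.diff(g[:,u]);v=max(range(122,142),key=lambda k:d[k])+.5;print(u,v,(px(c,u,v,.061)*1000).round(1)[:2])
for p in((266,178),(265,217),(222,116),(312,115)): print(p,(px(c,*p,.061 if p[0]>250 and p[0]<300 else .041)*1000).round(1)[:2])
t=load('top')
# holes in top: crop coords/4 + offset
for p in((157,156),(170,219)): print('top hole',(px(t,220+p[0]/4,150+p[1]/4,.061)*1000).round(1)[:2])
for p in((68,88),(208,56),(264,300),(125,334)): print('top nest corner',(px(t,220+p[0]/4,150+p[1]/4,.041)*1000).round(1)[:2])
```

```text
145 232.5 299.5 [644.5  42.6] [657.5 -18.3]
160 232.5 299.5 [630.7  39.9] [643.9 -21.8]
195 233.5 297.5 [597.4  32.4] [610.3 -28.3]
205 233.5 297.5 [587.5  30.5] [600.5 -30.8]
225 233.5 296.5 [567.1  26.4] [580.1 -34.9]
245 133.5 [657.2  33.3]
266 132.5 [662.1  14.6]
290 132.5 [666.7  -7. ]
(266, 178) [620.4   5.3]
(265, 217) [581.8  -2.4]
(222, 116) [667.6  58.8]
(312, 115) [686.8 -26.5]
top hole [618.    4.9]
top hole [579.2  -3.1]
top nest corner [664.3  61.1]
top nest corner [685.1 -26.8]
top nest corner [531.7 -61.2]
top nest corner [510.4  24.2]
```

```bash
python3 -c "
from h import *
go(600.5,1.4,77.5,-78)"
```

```text
t 2.4 pos [608.2  15.3 196.6] yaw -77.97 F [-0.1 -1.   0.3] w 87.4
shift [ 11.9  10.4 119.1] n>= 2.0
turn 0.03 q6 1.2
```

```bash
python3 -m pendant '[[[6,5,20],0],[[6,5.4,40],0],[[0,0,39],0],[[0,0,15],0],[[0,0,5],0],[[0,0,0],0],[[0,0,0],0]]'; python3 -m pendant '[[[0,0,0],0],[[0,0,0],0],[[0,0,0],0],[[0,0,0],0],[[0,0,0],0],[[0,0,0],0]]' 50 25
```

```text
time: 3.28
position: [0.602, 0.002, 0.079]
tool_rot: [0.777, -0.629, 0.001, -0.001]
ft_force: [-0.2, 0.0, -0.5]
grip_width: 0.0869
time: 4.03
position: [0.601, 0.0021, 0.0777]
tool_rot: [0.777, -0.629, 0.0, -0.0]
ft_force: [0.4, -0.4, 2.1]
grip_width: 0.0615
```

```bash
python3 -m pendant '[[[0,0,-5],0],[[0,0,-15],0],[[0,0,-30],0],[[0,0,-30],0],[[0,0,0],0],[[0,0,0],0]]'
python3 - <<'E'
from h import *
go(525,-293.6,90,88)
a=snap('scene');s=snap('wrist')['pixels']
cv2.imwrite('pics/s2.png',np.hstack([cv2.resize(a['pixels'][120:270,170:370],(533,400)),s[50:384,0:260]][:1]))
E
```

```text
time: 4.78
position: [0.6003, 0.0023, 0.1572]
tool_rot: [0.777, -0.629, -0.0, 0.0]
ft_force: [-1.4, 0.2, -2.1]
grip_width: 0.0615
t 4.78 pos [600.3   2.3 157.2] yaw -77.96 F [-1.4  0.2 -2.1] w 61.5
shift [273.7 135.3  67.3] n>= 6.0
turn 14.04 q6 1.18
```

View pics/s2.png

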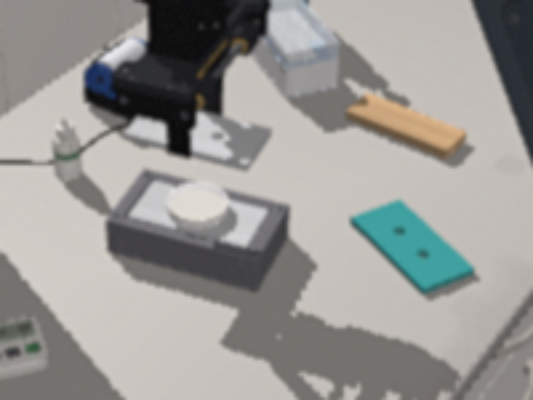

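The plate is held, and the dish stayed centred on the bottom plate.

```bash
python3 -m pendant '[[[20,10,0],0],[[38,19,0],0],[[48,24,0],0],[[48,24,0],0],[[48,24,0],0],[[38,18,0],0],[[22,11,0],0],[[11.7,5.3,0],0]]'; python3 -m pendant '[[[0,0,0],4.7],[[0,0,0],4.7],[[0,0,0],4.6],[[0,0,20],0],[[0,0,30],0],[[0,0,17],0],[[0,0,0],0],[[0,0,0],0]]';python3 -c "
from h import *
go(525,-293.6,39,88)"
```

```text
time: 5.88
position: [0.5247, -0.2948, 0.1562]
tool_rot: [0.777, -0.63, -0.001, -0.0]
ft_force: [-0.5, 0.6, -0.9]
grip_width: 0.0612
time: 6.88
position: [0.5262, -0.2939, 0.0911]
tool_rot: [-0.695, 0.719, -0.001, 0.0]
ft_force: [0.3, -0.3, -0.7]
grip_width: 0.0617
t 6.88 pos [ 526.2 -293.9   91.1] yaw -91.95 F [ 0.3 -0.3 -0.7] w 61.7
shift [-0.3  1.3 52.1] n>= 1.0
turn 0.05 q6 0.91
```

```bash
python3 -m pendant '[[[0,1,15],0],[[0,0.3,18],0],[[0,0,10],0],[[0,0,5],0],[[0,0,2],0],[[0,0,1.5],0],[[0,0,0],0],[[0,0,0],0]]'
```

```text
time: 7.88
position: [0.5246, -0.2938, 0.0394]
tool_rot: [-0.695, 0.719, -0.0, 0.0]
ft_force: [-0.4, 0.1, -1.2]
grip_width: 0.0615
```

```bash
python3 -m pendant '[[[0,0,0.5],0],[[0,0,0.5],0],[[0,0,0],0],[[0,0,0],0]]'
```

```text
time: 8.38
position: [0.5246, -0.2938, 0.0392]
tool_rot: [-0.695, 0.719, -0.0, 0.0]
ft_force: [-1.6, 0.6, 5.3]
grip_width: 0.0611
```

Contact at 5 N. I'll open and retreat.

```bash
python3 -m pendant '[[[0,0,0],0],[[0,0,0],0],[[0,0,0],0],[[0,0,0],0],[[0,0,-15],0],[[0,0,-40],0],[[0,0,-50],0],[[0,0,-30],0]]' 87
python3 - <<'E'
from h import *
go(598,0,170,-78)
t=load('top')
# dish not yet visible
E
```

```text
time: 9.38
position: [0.5253, -0.2944, 0.1767]
tool_rot: [-0.695, 0.719, -0.002, 0.0]
ft_force: [-0.6, 0.0, -1.1]
grip_width: 0.0873
t 9.38 pos [ 525.3 -294.4  176.7] yaw -91.96 F [-0.6  0.  -1.1] w 87.3
shift [-296.7  -62.6    6.1] n>= 5.0
turn -13.96 q6 0.91
```

```bash
python3 -m pendant '[[[-20,-4,0],-4.7],[[-37,-12,0],-4.7],[[-42,-12,0],-4.6],[[0,0,0],0]]';python3 - <<'E'
from h import *
c=snap('top','t3.png')
cv2.imwrite('pics/t3c.png',cv2.resize(c['pixels'][150:300,220:420],None,fx=4,fy=4,interpolation=cv2.INTER_CUBIC))
go(598,0,170,-78)
E
```

```text
time: 9.88
position: [0.5455, -0.19, 0.174]
tool_rot: [0.779, -0.628, -0.0, -0.0]
ft_force: [-0.3, -1.0, 0.3]
grip_width: 0.0871
t 9.93 pos [ 545.9 -191.9  174. ] yaw -77.84 F [ 0.2 -0.3  0.3] w 87.0
shift [-176.6  -91.3    3.9] n>= 4.0
turn 0.16 q6 0.83
```

View pics/t3c.png

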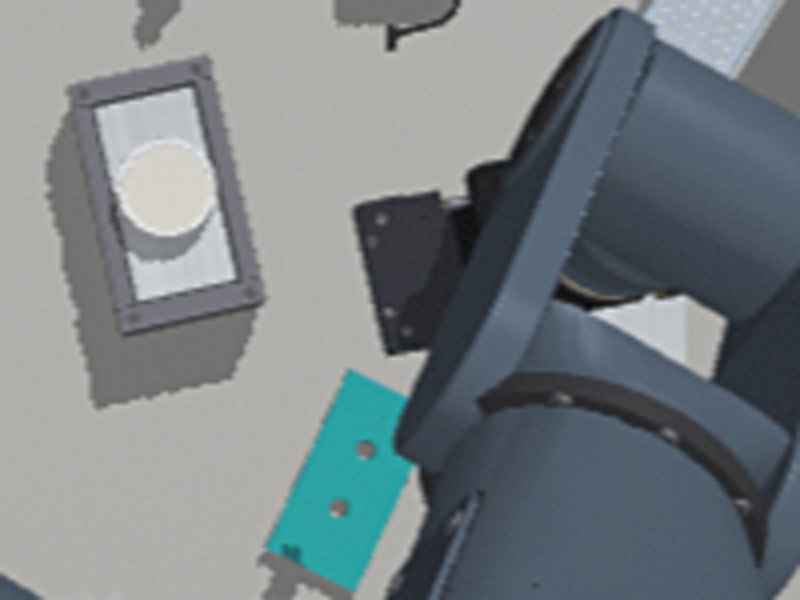

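Dish centre is at crop (167,188), with the nest's bottom plate round it, corners roughly (96,104), (195,86), (237,278), (137,301).

Run:
```python
from h import *
c=load('top')
f=lambda p,z:(px(c,220+p[0]/4-.4,150+p[1]/4-.4,z)*1000).round(1)[:2]
im=c['pixels'];b,g,r=[im[150:250,220:300,k].astype(int) for k in range(3)]
m=((r-b>5)&(r>185)).astype(np.uint8);n,l,s,ce=cv2.connectedComponentsWithStats(m);k=1+s[1:,4].argmax()
print(s[k],ce[k],(px(c,220+ce[k][0],150+ce[k][1],.053)*1000).round(1))
d=f((167,188),.053);print('dish',d)
P=[f(p,.041) for p in((96,104),(195,86),(237,278),(137,301))];print('plate',np.mean(P,0))
P=[f(p,.041) for p in((68,88),(207,57),(264,300),(124,334))];print('nest',np.mean(P,0))
go(d[0],d[1],120,-78)
```

```text
[ 31  37  21  21 343] [41.2361516  46.81049563] [599.8   0.   53. ]
dish [ 6.004e+02 -3.000e-01]
plate [5.9995e+02 3.0000e-01]
nest [598.675   0.625]
t 9.93 pos [ 545.9 -191.9  174. ] yaw -77.84 F [ 0.2 -0.3  0.3] w 87.0
shift [-175.8  -93.6   53.9] n>= 4.0
turn 0.16 q6 0.83
```

```bash
python3 -m pendant '[[[-30,-16,0],0],[[-50,-26,0],0],[[-50,-26,0],0],[[-30,-17,12],0],[[-15.4,-8,25],0],[[0,0,17],0],[[0,0,0],0],[[0,0,0],0]]'; python3 -c "
from h import *
go(600.5,0.7,66,-78)"
```

```text
time: 10.92
position: [0.6006, -0.0037, 0.1196]
tool_rot: [0.777, -0.63, 0.001, -0.0]
ft_force: [0.1, 0.4, 0.4]
grip_width: 0.0869
t 10.93 pos [600.6  -3.7 119.6] yaw -78.07 F [0.1 0.4 0.4] w 86.9
shift [-4.3 -0.8 53.6] n>= 1.0
turn -0.07 q6 1.17
```

```bash
python3 -m pendant '[[[-2,-0.8,10],0],[[-2.3,0,20],0],[[0,0,14],0],[[0,0,6],0],[[0,0,3.6],0],[[0,0,0],0],[[0,0,0],0]]'; python3 -m pendant '[[[0,0,0],0],[[0,0,0],0],[[0,0,0],0],[[0,0,0],0],[[0,0,0],0],[[0,0,0],0]]' 50 10;  python3 -m pendant '[[[0,0,-5],0],[[0,0,-15],0],[[0,0,-25],0],[[0,0,-25],0],[[0,0,-10],0],[[0,0,0],0]]'
python3 - <<'E'
from h import *
go(519.8,250.8,100,-78)
c=snap('top');snap('scene','s4.png')
im=c['pixels'];V=im.max(2);s=512/800
for n,(x0,y0,x1,y1) in {'p1':(225,330,285,390)}.items():
    m=(V<45).astype(np.uint8);M=np.zeros_like(m);a=[int(k*s) for k in(x0,y0,x1,y1)];M[a[1]:a[3],a[0]:a[2]]=m[a[1]:a[3],a[0]:a[2]]
    n_,l,st,ce=cv2.connectedComponentsWithStats(M);k=1+st[1:,4].argmax();print(st[k],(px(c,*ce[k],.014)*1000).round(1))
cv2.imwrite('pics/s4c.png',cv2.resize(load('scene')['pixels'][130:310,150:390],None,fx=3,fy=3,interpolation=cv2.INTER_CUBIC))
E
```

```text
time: 11.8
position: [0.6004, 0.0021, 0.0659]
tool_rot: [0.777, -0.629, 0.0, -0.0]
ft_force: [-0.3, 0.3, -0.5]
grip_width: 0.0868
time: 12.55
position: [0.6001, 0.0021, 0.0655]
tool_rot: [0.777, -0.629, 0.0, -0.0]
ft_force: [-0.2, 0.6, 1.4]
grip_width: 0.0574
time: 13.3
position: [0.6005, 0.0022, 0.1465]
tool_rot: [0.777, -0.629, 0.001, -0.001]
ft_force: [0.3, 0.7, -0.8]
grip_width: 0.0576
t 13.3 pos [600.5   2.2 146.5] yaw -77.96 F [ 0.3  0.7 -0.8] w 57.6
shift [-260.    27.1   46.3] n>= 5.0
turn 0.04 q6 1.18
[153 221  19  19 280] [519.2 251.9  14. ]
```

View pics/s4c.png

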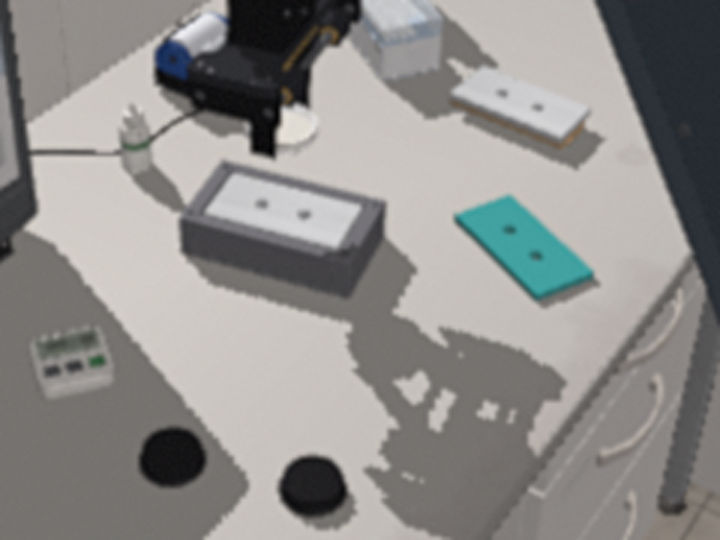

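The first plate lies on the block, and the dish is held under the gripper. Pedestal target is (519.5, 251.3).

```bash
python3 -m pendant '[[[-18,2,0],0],[[-34,4,0],0],[[-46,5,0],0],[[-50,5,0],0],[[-46,5,0],0],[[-34,3,0],0],[[-20,2,0],0],[[-12,1,0],0]]'; python3 -m pendant '[[[0,0,10],0],[[0,0,25],0],[[0,0,25],0],[[0,0,20],0],[[0,0,10],0],[[0,0,0],0],[[0,0,0],0]]'; python3 -c "
from h import *
go(519.5,251.3,39,-78)"
```

```text
time: 14.4
position: [0.5185, 0.2519, 0.145]
tool_rot: [0.778, -0.629, -0.0, 0.001]
ft_force: [0.3, -0.1, -1.1]
grip_width: 0.0576
time: 15.28
position: [0.5201, 0.2507, 0.056]
tool_rot: [0.777, -0.629, 0.0, -0.0]
ft_force: [-0.1, 0.6, -0.0]
grip_width: 0.0577
t 15.28 pos [520.1 250.7  56. ] yaw -78.0 F [-0.1  0.6 -0. ] w 57.7
shift [-0.8  0.4 17. ] n>= 1.0
turn 0.0 q6 1.62
```

```bash
python3 -m pendant '[[[-0.8,0.4,9],0],[[0,0,5],0],[[0,0,2],0],[[0,0,1],0],[[0,0,0],0],[[0,0,0.5],0],[[0,0,0],0],[[0,0,0],0]]'
```

```text
time: 16.27
position: [0.519, 0.2516, 0.0385]
tool_rot: [0.777, -0.629, 0.0, -0.0]
ft_force: [-0.9, 0.1, 5.3]
grip_width: 0.0574
```

```bash
python3 -m pendant '[[[0,0,0],0],[[0,0,0],0],[[0,0,0],0],[[0,0,0],0],[[0,0,-10],0],[[0,0,-30],0],[[0,0,-40],0],[[0,0,-20],0]]' 87; python3 -c "
from h import *
go(600.3+45*np.cos(np.radians(12)),1+45*np.sin(np.radians(12)),90,-78)"
```

```text
time: 17.27
position: [0.5199, 0.2519, 0.1408]
tool_rot: [0.777, -0.629, 0.001, -0.002]
ft_force: [0.2, -0.6, 0.3]
grip_width: 0.0872
t 17.27 pos [519.9 251.9 140.8] yaw -77.96 F [ 0.2 -0.6  0.3] w 87.2
shift [262.2 -71.1  51. ] n>= 5.0
turn 0.04 q6 1.62
```

```bash
python3 -m pendant '[[[20,-6,0],0],[[40,-11,0],0],[[48,-13,0],0],[[48,-13,0],0],[[48,-13,0],0],[[36,-9,0],0],[[16,-4,0],0],[[6.2,-2.1,0],0]]' 0 20; python3 -m pendant '[[[0,0,20],0],[[0,0,30],0],[[0,0,15],0],[[0,0,5],0],[[0,0,0],0],[[0,0,0],0]]'; python3 -c "
from h import *
go(644.3,10.4,64,-78)"
```

```text
time: 18.27
position: [0.6426, 0.0089, 0.137]
tool_rot: [0.777, -0.63, -0.001, 0.0]
ft_force: [0.2, 0.3, 0.8]
grip_width: 0.0152
time: 19.02
position: [0.6438, 0.01, 0.069]
tool_rot: [0.777, -0.629, 0.001, -0.001]
ft_force: [1.0, 0.0, -0.2]
grip_width: 0.0004
t 19.02 pos [643.8  10.   69. ] yaw -77.95 F [ 1.   0.  -0.2] w 0.4
shift [-0.3 -0.6  5. ] n>= 1.0
turn 0.05 q6 1.2
```

```bash
python3 -m pendant '[[[0,0,3],0],[[0,0,2],0],[[0,0,1.5],0],[[0,0,1],0],[[0,0,0],0],[[0,0,0],0]]'; python3 -m pendant '[[[0,0,1],0],[[0,0,1],0],[[0,0,0],0],[[0,0,0],0]]'
```

```text
time: 19.77
position: [0.6434, 0.0099, 0.063]
tool_rot: [0.777, -0.629, 0.001, -0.0]
ft_force: [-3.1, -0.2, 12.9]
grip_width: 0.0003
time: 20.27
position: [0.6434, 0.0099, 0.0629]
tool_rot: [0.777, -0.629, 0.001, -0.0]
ft_force: [-6.1, 1.1, 22.4]
grip_width: 0.0003
```

The +x end is solid: 22 N with no motion. I'll press the −x end.

```bash
python3 -m pendant '[[[0,0,-10],0],[[0,0,-12],0],[[0,30,0],0],[[0,40,0],0],[[0,20,0],0],[[0,0,10],0],[[0,0,5],0],[[0,0,0],0]]'; python3 -m pendant '[[[0,0,3],0],[[0,0,2],0],[[0,0,1],0],[[0,0,0],0],[[0,0,0],0]]'
```

```text
time: 21.28
position: [0.556, -0.0088, 0.0647]
tool_rot: [0.777, -0.629, 0.0, -0.0]
ft_force: [0.7, 0.5, -0.4]
grip_width: 0.0004
time: 21.9
position: [0.5552, -0.009, 0.0595]
tool_rot: [0.777, -0.629, 0.0, -0.0]
ft_force: [-1.1, -0.7, 1.4]
grip_width: 0.0002
```

It gives way here (1.4 N, sinking). On down to the stop.

```bash
python3 -m pendant '[[[0,0,3],0],[[0,0,3],0],[[0,0,3],0],[[0,0,1],0],[[0,0,0],0]]'; python3 -m pendant '[[[0,0,1],0],[[0,0,1],0],[[0,0,1],0],[[0,0,0],0],[[0,0,0],0]]'
```

```text
time: 22.52
position: [0.5546, -0.009, 0.0499]
tool_rot: [0.777, -0.629, -0.0, 0.0]
ft_force: [-3.9, -2.9, 10.7]
grip_width: 0.0006
time: 23.15
position: [0.5544, -0.0091, 0.0488]
tool_rot: [0.777, -0.629, -0.0, 0.0]
ft_force: [-6.6, -2.5, 21.6]
grip_width: 0.0006
```

```bash
python3 -m pendant '[[[0,0,-15],0],[[0,0,-40],0],[[0,0,-40],0],[[0,0,-20],0],[[0,0,0],0],[[0,0,0],0]]'
python3 - <<'E'
from h import *
c=snap('scene');cv2.imwrite('pics/s5c.png',cv2.resize(c['pixels'][140:310,160:380],None,fx=3.5,fy=3.5,interpolation=cv2.INTER_CUBIC))
a=np.radians(12);go(600.3+44*np.cos(a),1.3+44*np.sin(a),110,-78)
E
```

```text
time: 23.9
position: [0.5545, -0.0085, 0.1605]
tool_rot: [0.777, -0.629, -0.001, 0.0]
ft_force: [0.1, -0.3, -0.2]
grip_width: 0.0002
t 23.95 pos [554.3  -8.5 160.1] yaw -77.97 F [ 0.  1. -0.] w 0.2
shift [  0.1 -91.2  49.9] n>= 2.0
turn 0.03 q6 1.14
```

View pics/s5c.png

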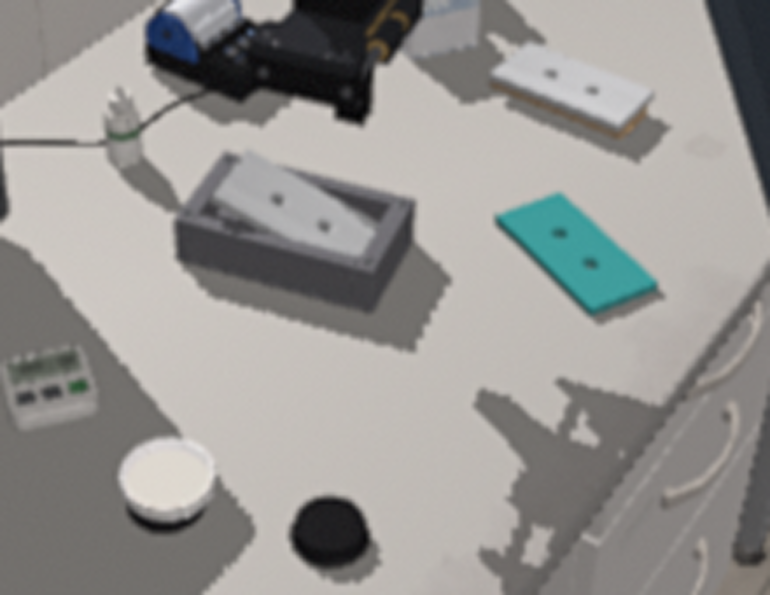

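Bottom plate tipped with its +x end raised; dish sits on the pedestal. Now I'll grip the raised end.

```bash
python3 -m pendant '[[[0,-25,0],0],[[0,-40,0],0],[[0,-26,20],0],[[0,0,30],0],[[0,0,25],0],[[0,0,15],0],[[0,0,4],0],[[0,0,0],0]]' 87; python3 -m pendant '[[[0,0,0],0],[[0,0,0],0]]'; python3 -m pendant '[[[0,0,0],0],[[0,0,0],0],[[0,0,0],0],[[0,0,0],0],[[0,0,0],0],[[0,0,0],0]]' 50 45
```

```text
time: 24.95
position: [0.6435, 0.0101, 0.0662]
tool_rot: [0.777, -0.629, -0.001, 0.0]
ft_force: [-0.2, -0.3, 0.4]
grip_width: 0.0726
time: 25.2
position: [0.6433, 0.0105, 0.0667]
tool_rot: [0.777, -0.629, -0.001, 0.0]
ft_force: [-0.8, 0.7, 0.4]
grip_width: 0.0855
time: 25.95
position: [0.644, 0.0102, 0.0675]
tool_rot: [0.777, -0.629, 0.0, -0.0]
ft_force: [-0.4, -0.5, -0.4]
grip_width: 0.0506
```

```bash
python3 -m pendant '[[[0,0,-10],0],[[0,0,-40],0],[[0,0,-40],0],[[0,0,0],0]]' 50
python3 - <<'E'
from h import *
c=snap('scene');cv2.imwrite('pics/s6c.png',cv2.resize(c['pixels'][160:240,190:290],None,fx=5,fy=5,interpolation=cv2.INTER_CUBIC))
E
```

```text
time: 26.45
position: [0.6469, 0.0098, 0.1621]
tool_rot: [0.777, -0.629, 0.004, -0.002]
ft_force: [0.9, 0.4, 0.3]
grip_width: 0.0501
```

View pics/s6c.png

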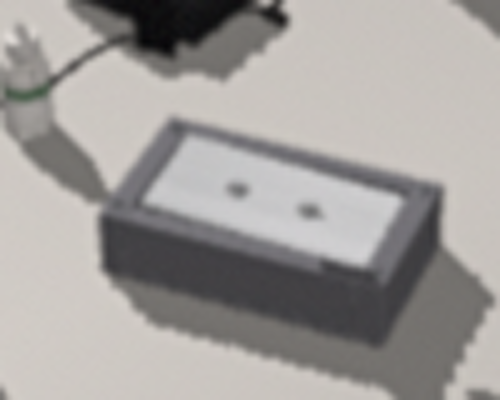

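The opening fingers pushed the raised end flat again; nothing else changed. I'll tip it again and open fully before descending.

```bash
python3 -m pendant '[[[0,25,0],0],[[0,40,0],0],[[0,25,0],0],[[0,0,30],0],[[0,0,40],0],[[0,0,20],0],[[0,0,4],0],[[0,0,0],0]]' 0 20; python3 -m pendant '[[[0,0,2],0],[[0,0,3],0],[[0,0,3],0],[[0,0,3],0],[[0,0,3],0],[[0,0,1],0],[[0,0,0],0],[[0,0,0],0]]'
```

```text
time: 27.5
position: [0.5557, -0.0086, 0.0632]
tool_rot: [0.777, -0.629, -0.0, 0.0]
ft_force: [0.4, -1.3, 0.6]
grip_width: 0.0007
time: 28.5
position: [0.5556, -0.0089, 0.0497]
tool_rot: [0.777, -0.629, -0.0, 0.0]
ft_force: [-4.1, -2.3, 13.7]
grip_width: 0.0001
```

```bash
python3 -m pendant '[[[0,0,1],0],[[0,0,0],0],[[0,0,-20],0],[[0,0,-30],0],[[0,0,-20],0],[[0,-30,0],0],[[0,-40,0],0],[[0,-20,0],0]]' ; python3 -m pendant '[[[0,0,0],0],[[0,0,0],0],[[0,0,0],0],[[0,0,0],0],[[0,0,0],0],[[0,0,0],0],[[0,0,0],0],[[0,0,0],0]]' 87 45; python3 -m pendant '[[[0,0,0],0],[[0,0,0],0]]'; python3 -c "
from h import *
go(643.3,10.6,66,-78)"
```

```text
time: 29.5
position: [0.6465, 0.0107, 0.1172]
tool_rot: [0.777, -0.629, 0.001, -0.001]
ft_force: [0.1, 0.6, -0.2]
grip_width: 0.0006
time: 30.5
position: [0.644, 0.0102, 0.1175]
tool_rot: [0.777, -0.629, 0.0, -0.0]
ft_force: [-0.3, 0.5, -0.1]
grip_width: 0.0728
time: 30.75
position: [0.644, 0.0102, 0.1174]
tool_rot: [0.777, -0.629, -0.0, -0.0]
ft_force: [0.6, 1.4, -0.1]
grip_width: 0.0856
t 30.75 pos [644.   10.2 117.4] yaw -77.97 F [ 0.6  1.4 -0.1] w 85.6
shift [-0.6  0.6 51.4] n>= 1.0
turn 0.03 q6 1.2
```

```bash
python3 -m pendant '[[[0,0,15],0],[[0,0,20],0],[[0,0,11],0],[[0,0,5],0],[[0,0,0],0],[[0,0,0],0]]' 87; python3 -m pendant '[[[0,0,0],0],[[0,0,0],0],[[0,0,0],0],[[0,0,0],0],[[0,0,0],0],[[0,0,0],0]]' 50 45
```

```text
time: 31.5
position: [0.6445, 0.0101, 0.0669]
tool_rot: [0.777, -0.629, 0.0, -0.0]
ft_force: [0.2, -0.1, 0.6]
grip_width: 0.0873
time: 32.25
position: [0.6442, 0.0102, 0.0667]
tool_rot: [0.777, -0.629, 0.0, -0.0]
ft_force: [-0.7, 1.2, 2.0]
grip_width: 0.0613
```

Gripped at 61.3 mm. I'll lift slowly, and look.

```bash
python3 -m pendant '[[[0,0,-4],0],[[0,0,-10],0],[[0,0,-20],0],[[0,0,-30],0],[[0,0,-20],0],[[0,0,-10],0],[[0,0,0],0],[[0,0,0],0]]'
python3 - <<'E'
from h import *
c=snap('scene');cv2.imwrite('pics/s7c.png',cv2.resize(c['pixels'][100:240,170:370],None,fx=4,fy=4,interpolation=cv2.INTER_CUBIC))
c=snap('top');im=c['pixels'];V=im.max(2)
cv2.imwrite('pics/t7.png',cv2.resize(im[180:280,350:420],None,fx=5,fy=5,interpolation=cv2.INTER_CUBIC))
M=np.zeros(V.shape,np.uint8);b=(V>165)&(im[...,0].astype(int)>im[...,2]-8);M[190:270,360:398]=b[190:270,360:398]
n,l,s,ce=cv2.connectedComponentsWithStats(M);k=1+s[1:,4].argmax()
ct,_=cv2.findContours((l==k).astype(np.uint8),cv2.RETR_EXTERNAL,cv2.CHAIN_APPROX_NONE)
P=np.array([px(c,*p,.022)[:2] for p in ct[0][:,0].astype(float)])*1000
print('plate1',s[k],cv2.minAreaRect(P.astype(np.float32)))
go(525,-293,150,88)
E
```

```text
time: 33.25
position: [0.6432, 0.0102, 0.1597]
tool_rot: [0.777, -0.629, -0.001, 0.001]
ft_force: [-0.2, 0.1, -2.7]
grip_width: 0.0614
plate1 [ 360  190   38   80 1797] ((524.0203247070312, -294.18402099609375), (91.14830017089844, 201.85325622558594), 87.44947052001953)
t 33.35 pos [643.2  10.2 159.3] yaw -77.97 F [ 0.  -0.1 -2.6] w 61.7
shift [271.9 178.8   9.5] n>= 6.0
turn 14.03 q6 1.2
```

View pics/s7c.png

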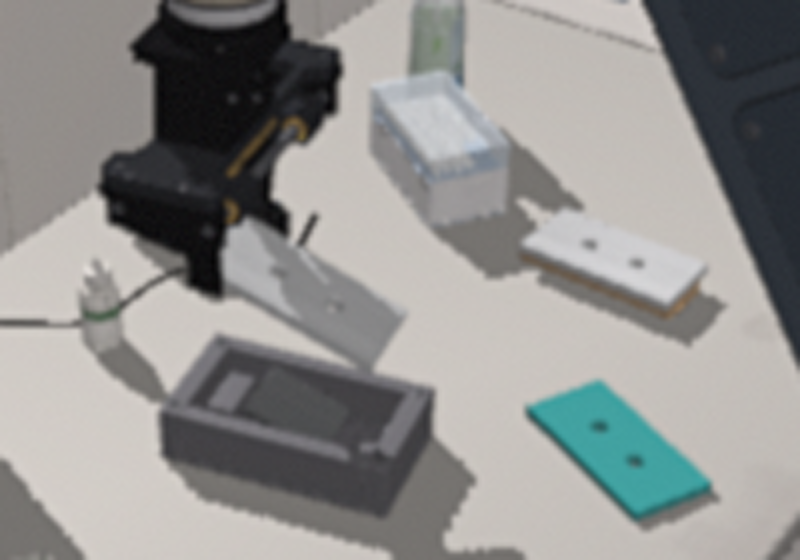

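Plate held by its raised end, tilted about 20°, and plate 1 sits on the block. Next I'll carry it to the pile.

```bash
python3 -m pendant '[[[20,10,0],0],[[40,20,0],0],[[50,24,0],0],[[50,24,0],0],[[50,24,0],0],[[36,18,0],0],[[20,10,0],0],[[10,4,0],0]]'; python3 -m pendant '[[[0,0,0],4.7],[[0,0,0],4.7],[[0,0,0],4.6],[[0,0,20],0],[[0,0,20],0],[[0,0,10],0],[[0,0,0],0],[[0,0,0],0]]';python3 - <<'E'
from h import *
go(566.5,-295.3,79,88)
c=snap('scene');cv2.imwrite('pics/s8c.png',cv2.resize(c['pixels'][90:230,250:400],None,fx=4,fy=4,interpolation=cv2.INTER_CUBIC))
E
```

```text
time: 34.35
position: [0.5697, -0.2889, 0.1601]
tool_rot: [0.777, -0.63, -0.001, -0.0]
ft_force: [0.9, -0.4, -2.1]
grip_width: 0.0615
time: 35.35
position: [0.5711, -0.2877, 0.1111]
tool_rot: [-0.695, 0.719, -0.001, 0.0]
ft_force: [0.2, 0.1, -1.8]
grip_width: 0.0615
t 35.35 pos [ 571.1 -287.7  111.1] yaw -91.93 F [ 0.2  0.1 -1.8] w 61.5
shift [ 7.7  4.4 32.1] n>= 1.0
turn 0.07 q6 0.96
```

View pics/s8c.png

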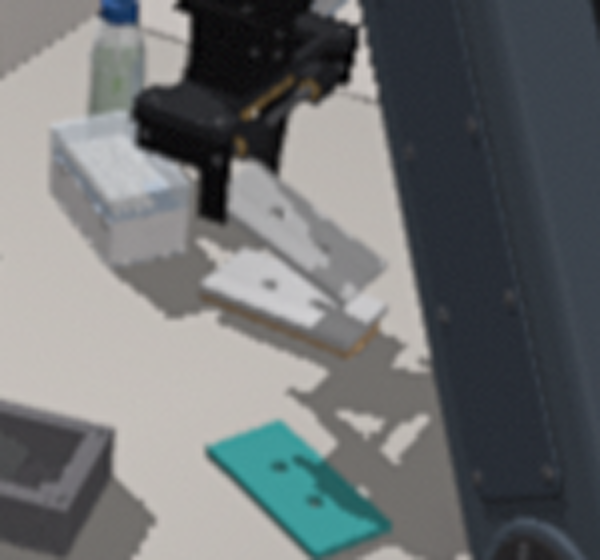

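```bash
python3 -m pendant '[[[4,2.4,5],0],[[3.7,2,10],0],[[0,0,10],0],[[0,0,5],0],[[0,0,2],0],[[0,0,0],0],[[0,0,0],0]]'
```

```text
time: 36.28
position: [0.566, -0.2953, 0.0787]
tool_rot: [-0.695, 0.719, -0.0, 0.0]
ft_force: [-0.9, 0.4, -2.5]
grip_width: 0.0614
```

```bash
python3 -m pendant '[[[0,0,1],0],[[0,0,1],0],[[0,0,0.5],0],[[0,0,0],0]]'; python3 -m pendant '[[[0,0,0],0],[[0,0,0],0]]' 50 15
```

```text
time: 36.78
position: [0.566, -0.2954, 0.0762]
tool_rot: [-0.695, 0.719, -0.0, -0.0]
ft_force: [-0.0, -0.1, 0.2]
grip_width: 0.0612
time: 37.02
position: [0.5658, -0.2954, 0.0759]
tool_rot: [-0.695, 0.719, -0.0, -0.0]
ft_force: [0.1, -1.3, -1.4]
grip_width: 0.0621
```

Contact as predicted (~77 mm). I'll follow the arc down.

```bash
python3 -m pendant '[[[0,-1.6,4.5],0],[[0,-1.5,5],0],[[0,-1.3,5],0],[[0,-1.1,5],0],[[0,0,0],0]]'; python3 -m pendant '[[[0,-0.9,5],0],[[0,-0.7,5],0],[[0,-0.4,4],0],[[0,0,0],0],[[0,0,0],0]]'
python3 - <<'E'
from h import *
go(575.1,-295.6,38.4,88)
E
```

```text
time: 37.65
position: [0.5712, -0.2952, 0.0558]
tool_rot: [-0.695, 0.719, 0.001, -0.0]
ft_force: [0.3, -0.3, -1.3]
grip_width: 0.0618
time: 38.28
position: [0.5732, -0.2955, 0.0422]
tool_rot: [-0.695, 0.719, 0.0, -0.0]
ft_force: [-0.2, -0.7, -1.8]
grip_width: 0.0618
t 38.27 pos [ 573.2 -295.5   42.2] yaw -91.96 F [-0.2 -0.7 -1.8] w 61.8
shift [ 0.  -1.9  3.8] n>= 1.0
turn 0.04 q6 0.96
```

```bash
python3 -m pendant '[[[0,-0.5,2],0],[[0,-0.3,1.5],0],[[0,0,0.7],0],[[0,0,0],0],[[0,0,0],0]]'; python3 -m pendant '[[[0,0,0.7],0],[[0,0,0.5],0],[[0,0,0],0],[[0,0,0],0]]'
```

```text
time: 38.9
position: [0.5741, -0.2955, 0.0394]
tool_rot: [-0.695, 0.719, -0.0, -0.0]
ft_force: [-1.9, 0.1, 6.8]
grip_width: 0.062
time: 39.4
position: [0.5743, -0.2955, 0.0386]
tool_rot: [-0.695, 0.719, -0.0, 0.0]
ft_force: [-2.4, -0.1, 8.3]
grip_width: 0.062
```

```bash
python3 -m pendant '[[[0,0,-0.5],0],[[0,0,0],0],[[0,0,0],0],[[0,0,0],0],[[0,0,-15],0],[[0,0,-40],0],[[0,0,-50],0],[[0,0,-20],0]]' 87; python3 -m pendant '[[[-40,0,0],0],[[-60,0,0],0],[[-60,0,0],0],[[-60,0,0],0],[[-40,0,0],0],[[0,0,0],0]]'
python3 - <<'E'
from h import *
c=snap('top');a=snap('scene')
A=cv2.resize(c['pixels'][190:275,350:425],(375,425),interpolation=cv2.INTER_CUBIC);B=cv2.resize(a['pixels'][140:200,290:360],(420,360),interpolation=cv2.INTER_CUBIC)
im=np.zeros((425,795,3),np.uint8);im[:,:375]=A;im[:360,375:]=B;cv2.imwrite('pics/f9.png',im)
go(524.6,-293.8,100,88)
E
```

```text
time: 40.4
position: [0.5758, -0.2967, 0.1672]
tool_rot: [-0.695, 0.719, -0.004, 0.001]
ft_force: [-0.1, -0.2, 0.0]
grip_width: 0.0869
time: 41.15
position: [0.5828, -0.0326, 0.1636]
tool_rot: [-0.697, 0.717, -0.0, 0.0]
ft_force: [0.5, -0.7, -0.0]
grip_width: 0.0871
t 41.25 pos [583.5 -35.7 163.4] yaw -91.9 F [ 0.8 -0.6 -0.1] w 87.0
shift [259.8  50.4  63.6] n>= 5.0
turn 0.1 q6 1.35
```

View pics/f9.png

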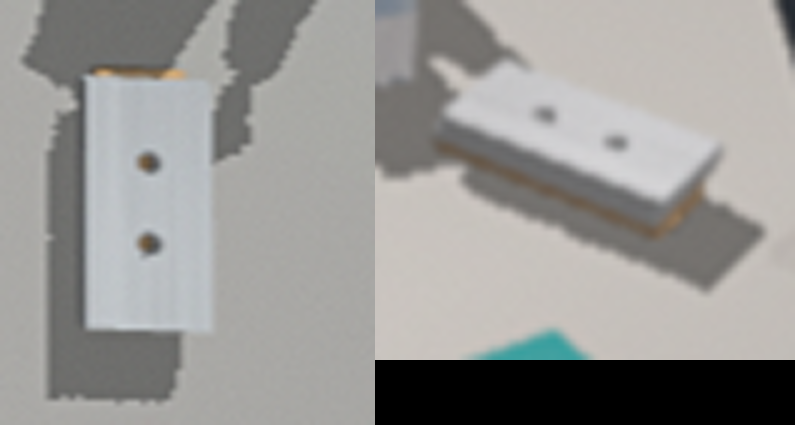

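Two plates are stacked flat with their holes lined up (wood visible through both) at crop (149,162) and (149,243). A strip of block shows at the far end. Now to measure.

Run:
```python
from h import *
c=load('top');im=c['pixels'].astype(int);m=(im[...,0]>=im[...,2]+2)&(im.max(2)>150)
M=np.zeros(m.shape,np.uint8);M[198:262,360:398]=m[198:262,360:398]
M=cv2.morphologyEx(M,cv2.MORPH_CLOSE,np.ones((5,5)))
n,l,s,ce=cv2.connectedComponentsWithStats(M);k=1+s[1:,4].argmax();print(s[k],ce[k])
ct,_=cv2.findContours((l==k).astype(np.uint8),cv2.RETR_EXTERNAL,cv2.CHAIN_APPROX_NONE)
P=np.array([px(c,*p,.030)[:2] for p in ct[0][:,0].astype(float)])*1000
print(cv2.minAreaRect(P.astype(np.float32)),px(c,*ce[k],.03)[:2]*1000)
f=lambda x,y,z:(px(c,350+x/5-.4,190+y/5-.4,z)*1000).round(1)[:2]
print('holes',f(149,162,.03),f(149,243,.03),'wood far edge',f(140,69,.014))
# dish and pedestal
b,g,r=[im[...,k] for k in range(3)];D=np.zeros(m.shape,np.uint8);D[205:255,135:190]=(im.max(2)>95)[205:255,135:190]
D=cv2.morphologyEx(D,cv2.MORPH_OPEN,np.ones((5,5)))
cv2.imwrite('pics/d9.png',cv2.resize(c['pixels'][160:300,120:290],None,fx=4,fy=4,interpolation=cv2.INTER_CUBIC))
n,l,s,ce=cv2.connectedComponentsWithStats(((r-b>5)&(np.arange(384)[:,None]>205)&(np.arange(384)[:,None]<260)&(np.arange(512)>130)&(np.arange(512)<190)).astype(np.uint8))
for k in range(1,n):
    if s[k,4]>80: print('dish',s[k],(px(c,*ce[k],.026)*1000).round(1))
```

```text
[ 367  205   26   52 1301] [379.46041507 230.66026134]
((520.11962890625, -293.5273132324219), (62.350887298583984, 124.303466796875), 87.69959259033203) [ 519.36829529 -293.54320541]
holes [ 540.9 -294.2] [ 500.7 -292.7] wood far edge [ 589.5 -296.1]
dish [151 220  21  21 346] [519.  250.7  26. ]
```

Run:
```python
from h import *
c=load('top');im=cv2.imread('pics/t7.png').astype(int)
m=((im[...,0]>=im[...,2]+2)&(im.max(2)>175)).astype(np.uint8);m[:, :30]=0
m=cv2.morphologyEx(m,cv2.MORPH_CLOSE,np.ones((15,15)));m=cv2.morphologyEx(m,cv2.MORPH_OPEN,np.ones((25,25)))
n,l,s,ce=cv2.connectedComponentsWithStats(m)
for k in range(1,n):
    if s[k,4]<2000: continue
    ct,_=cv2.findContours((l==k).astype(np.uint8),cv2.RETR_EXTERNAL,cv2.CHAIN_APPROX_NONE)
    P=np.array([px(c,350+p[0]/5-.4,180+p[1]/5-.4,.022)[:2] for p in ct[0][:,0].astype(float)])*1000
    print(s[k],cv2.minAreaRect(P.astype(np.float32)))
a=load('scene');g=cv2.cvtColor(a['pixels'],cv2.COLOR_BGR2GRAY)
# predicted near-end corners (left edge +y side, near end) for upper/lower plate, block
for n,X in dict(up_top=(458,-260.5,30),up_bot=(458,-260.5,22),lo_bot458=(458,-260.5,14),lo_bot462=(462.6,-260.7,14),blk=(460,-268,14)).items(): print(n,proj(a,np.array(X)/1000).round(1))
s=[g[int(v),335:412] for v in ()]
print(a['pixels'][168:182,392-0:404].max(2) if 0 else '')
for v in range(164,182): print(v,g[v,392-0-0 if 0 else 388:404] if 0 else g[v,386-0-0-0:404][:0], end='')
u,v=np.round(proj(a,(.458,-.2605,.022))).astype(int);print(u,v);print(g[v-4:v+8,u-8:u+8])
```

```text
[   82   129   126   248 29339] ((521.6910400390625, -293.61785888671875), (62.5130500793457, 122.800048828125), 88.07426452636719)
up_top [337.  173.8]
up_bot [336.7 176.1]
lo_bot458 [336.4 178.3]
lo_bot462 [335.  177.7]
blk [337.  176.8]

164 []165 []166 []167 []168 []169 []170 []171 []172 []173 []174 []175 []176 []177 []178 []179 []180 []181 []337 176
[[108 106 110 119 138 162 180 188 197 190 161 132 118 111 109 126]
 [110 110 107 106 108 117 126 140 159 151 130 117 111 107 108 112]
 [104 107 107 108 108 106 105 111 121 122 118 112 106 108 110 111]
 [ 96 100 103 106 108 109 110 112 114 116 115 114 105 109 113 114]
 [ 97  96  96 100 102 106 108 113 115 114 118 121 109 110 114 113]
 [106 102 102  97  99  98 101 106 109 111 117 113 111 113 114 114]
 [114 112 111 106 102  99  94  96 106 109 108 109 113 116 114 115]
 [113 115 115 114 112 105 100 101 110 114 113 113 115 114 114 115]
 [116 113 114 114 114 112 111 114 115 115 116 115 115 115 115 114]
 [141 125 115 113 112 113 114 114 115 115 114 115 115 115 114 114]
 [184 160 143 124 116 116 114 114 113 113 114 115 115 115 115 115]
 [196 191 183 159 148 143 125 116 113 112 113 114 113 115 115 115]]
```

Dish is centred on its pedestal. The plates sit 3 and 5 mm short of the block's middle along x. I'll grip both together at the middle and shift them 4 mm.

```bash
python3 -m pendant '[[[20,5,0],0],[[44,10,0],0],[[52,10,0],0],[[52,10,0],0],[[48,10,0],0],[[30,6,0],0],[[13.8,3,0],0],[[0,0,0],0]]'; python3 -m pendant '[[[0,0,20],0],[[0,0,40],0],[[0,0,25],0],[[0,0,10],0],[[0,0,0],0],[[0,0,0],0]]'; python3 -c "
from h import *
go(521,-293.6,38.5,87.9)"
```

```text
time: 42.25
position: [0.5192, -0.2952, 0.1625]
tool_rot: [-0.694, 0.72, 0.0, 0.0]
ft_force: [0.4, -0.2, 0.1]
grip_width: 0.0871
time: 43.0
position: [0.521, -0.2937, 0.0687]
tool_rot: [-0.695, 0.719, -0.001, 0.0]
ft_force: [0.5, -0.0, 0.6]
grip_width: 0.0871
t 43.0 pos [ 521.  -293.7   68.7] yaw -91.94 F [ 0.5 -0.   0.6] w 87.1
shift [-0.1  0.  30.2] n>= 1.0
turn 0.16 q6 0.9
```

```bash
python3 -m pendant '[[[0,0,12],0],[[0,0,12],0],[[0,0,4],0],[[0,0,2],0],[[0,0,0],0],[[0,0,0],0]]'; python3 -m pendant '[[[0,0,0],0],[[0,0,0],0],[[0,0,0],0],[[0,0,0],0],[[0,0,0],0],[[0,0,0],0]]' 50 30;  python3 -m pendant '[[[0,0,-1.5],0],[[0,-1,0],0],[[0,-2,0],0],[[0,-1,0],0],[[0,0,0],0],[[0,0,0],0]]'; python3 -m pendant '[[[0,0,1],0],[[0,0,0.7],0],[[0,0,0],0],[[0,0,0],0]]'
```

```text
time: 43.75
position: [0.5203, -0.2936, 0.0378]
tool_rot: [-0.695, 0.719, -0.0, 0.0]
ft_force: [0.0, -0.3, -0.3]
grip_width: 0.0871
time: 44.5
position: [0.5202, -0.2936, 0.0376]
tool_rot: [-0.695, 0.719, -0.0, -0.0]
ft_force: [-0.3, -1.7, 0.7]
grip_width: 0.0617
time: 45.25
position: [0.5241, -0.2936, 0.039]
tool_rot: [-0.695, 0.719, 0.0, -0.0]
ft_force: [-0.5, 0.1, -2.7]
grip_width: 0.0617
time: 45.75
position: [0.5241, -0.2936, 0.0376]
tool_rot: [-0.695, 0.719, -0.0, -0.0]
ft_force: [-1.2, 0.0, 0.6]
grip_width: 0.0617
```

Moved 3.9 mm and seated. I'll release, retreat, and check.

```bash
python3 -m pendant '[[[0,0,0],0],[[0,0,0],0],[[0,0,0],0],[[0,0,0],0],[[0,0,-15],0],[[0,0,-40],0],[[0,0,-50],0],[[0,0,-20],0]]' 87; python3 -m pendant '[[[-40,0,0],0],[[-60,0,0],0],[[-60,0,0],0],[[-60,0,0],0],[[-40,0,0],0],[[0,0,0],0],[[0,0,0],0]]'
python3 - <<'E'
from h import *
c=snap('top');im=c['pixels'].astype(int)
m=(im[...,0]>=im[...,2]+2)&(im.max(2)>150)
M=np.zeros(m.shape,np.uint8);M[195:262,360:398]=m[195:262,360:398]
M=cv2.morphologyEx(M,cv2.MORPH_CLOSE,np.ones((5,5)))
n,l,s,ce=cv2.connectedComponentsWithStats(M);k=1+s[1:,4].argmax()
ct,_=cv2.findContours((l==k).astype(np.uint8),cv2.RETR_EXTERNAL,cv2.CHAIN_APPROX_NONE)
P=np.array([px(c,*p,.030)[:2] for p in ct[0][:,0].astype(float)])*1000
print(cv2.minAreaRect(P.astype(np.float32)))
go(500,0,170)
E
```

```text
time: 46.75
position: [0.5256, -0.2948, 0.1667]
tool_rot: [-0.695, 0.719, -0.003, 0.0]
ft_force: [0.2, 0.2, -0.5]
grip_width: 0.0867
time: 47.62
position: [0.5336, -0.0342, 0.1631]
tool_rot: [-0.695, 0.719, -0.001, 0.0]
ft_force: [-0.6, 0.9, -0.2]
grip_width: 0.0871
((524.8751220703125, -293.8948669433594), (61.993831634521484, 124.13053131103516), 88.05408477783203)
t 47.67 pos [533.6 -34.8 162.9] yaw -92.01 F [-0.1  0.1  0.3] w 87.2
shift [-33.6  34.8  -7.1] n>= 1.0
```

Upper plate is at (524.9, −293.9), −1.9°; block is at (525.0, −293.6), −2.0°. Handing in.

```bash
python3 -c "
from rig import order
print(order.hand_in())"
```

```text
the job is handed in; nothing more can be done
None
```

The stack is taken apart and the job was handed in at about 48 s on the clock. The top plate went onto the wooden block first. The dish was then set on the farther black pedestal. Last, the bottom plate was tipped, taken by its raised end and laid flat on the first plate.

**Which end gave way:** the nest's +x end held firm at 22 N, and the −x end sank at about 1.4 N.

**What went wrong:** my first try at the raised end failed because the fingers were still opening as I descended and pushed the plate flat again. I tipped it a second time, opened fully first, and the grip held.

**Correction:** after laying the second plate, the two plates measured 3 mm and 5 mm short of the block's middle along x. I gripped both together and shifted them 4 mm.

**Last checks (top camera, good to about 2 mm):**

| Item | Measured (mm) | Target (mm) |
|---|---|---|
| Upper plate | (524.9, −293.9), −1.9° | Block at (525.0, −293.6), −2.0° |
| Dish | (519.0, 250.7) | Pedestal at about (519.5, 251.3) |

- **Lower plate:** I did not measure it again after the shift. I expect it to be within about 2 mm of the upper one.
- **Dish:** its last position check was before that shift. I did not measure its level separately.
- **Dropper bottle, tip box and timer:** I did not measure these. The robot never touched them as far as I could see in the pictures, but I had used up the picture allowance before the final moves.

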